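# Get the glue bottle ready for use

### The job

Take the squeeze bottle of glue with the pointed nozzle out from under the steel bar, turn it upside down with the nozzle pointing steeply down and keep it so for about a second, to bring the glue to the nozzle. Then turn it back and set it down gently, standing upright inside the low round dish, and let go. Leave the spray can, the tape roll and the hex keys where they are.

Things in the scene. Friction and masses are not known exactly. Their poses are not given: they have to be found in the camera images.
- station: Fixed plywood base 440 x 110 x 12 mm (x, y, z; origin under its centre) on the table, its long x axis pointing roughly away from the robot. Glue bottle and spray can stand on it at y = 0, one at x = -75 mm, the other at x = +75 mm (each within 5 mm), which is which varies. Steel posts, 12 mm thick, rise at x = -205 and +205 mm and carry the bar; both long sides are open.
- bar (a point): Middle of the fixed level steel bar, 12 mm thick, that runs along the base's x axis from post to post straight over bottle and can; its centre is 207 mm above the table, its underside 29 mm above the bottle's tip, so the bottle must be taken slantwise from one of the long sides.
- glue: The glue bottle: loose, closed, rigid, 0.2 to 0.35 kg, centre of mass about 60 mm up (held far from there it may turn a little in the fingers). White plastic, round, 56 mm diameter, straight up to 105 mm, then a shoulder to a black tapered nozzle cap, 24 to 12 mm wide, its tip 160 mm up. Origin at the centre of the underside, z along the bottle to the nozzle. Starts upright.
- can: Bystander: loose spray can, straight, 52 mm diameter, 165 mm high with a blunt white cap, 0.28 kg, origin at the centre of its underside. It stands upright beside the glue bottle, on the same base.
- dish: Low round aluminium dish, fixed to the table: outside 104 mm wide, 14 mm high, wall 4 mm, flat inner floor 92 mm wide and 5 mm above the table, empty. Origin at the centre of its underside on the table. It lies on the other side (left or right) from the plywood base.
- dish_in (a point): Centre of the dish's inner floor, 5 mm above the table.
- tape: Bystander: roll of brown tape lying flat on the table beyond the work, 90 mm across, 24 mm high, loose. Origin at the centre of its underside.
- hexkeys: Bystander: black holder with hex keys lying on the table between robot and work, 70 x 35 mm (keys reach out to 55 mm at one side), 22 mm high, loose. Origin at the centre of its underside.
Things that resemble listed ones, but are neither listed nor needed, are in the scene too. Leave any pink look-alike of the dish alone.

How it is judged:
On the way:
1. the glue bottle is held upside down in the air: its nozzle points down, the bottle turned at least 126 degrees (2.2 rad) from upright, for half a second (angle between glue's own z axis and vertical above 2.2 rad and height (world z) of glue above 0.15 m), for 0.5 s.
At the end, for the whole second after the job is handed in: The glue bottle stands upright (within 0.08 rad) and at rest on the inner floor of the dish (underside within 4 mm of the floor, axis within 22 mm of the dish's centre), released (angle between glue's own z axis and vertical below 0.08 rad and horizontal distance between glue and dish_in below 0.022 m and z of glue in the frame of dish_in below 0.004 m and linear speed of glue below 0.02 m/s and contact force between glue and the arm below 0.1 N and contact force between glue and the fingers below 0.1 N); the robot touches nothing.
It fails at once if the spray can is shifted by more than 25 mm or knocked over (distance of can from where it was at the start of the episode above 0.025 m or angle between can's own z axis and vertical above 0.4 rad).
It fails at once if the tape roll is shifted by more than 25 mm (distance of tape from where it was at the start of the episode above 0.025 m).
It fails at once if the hex keys are shifted by more than 25 mm (distance of hexkeys from where it was at the start of the episode above 0.025 m).
It fails at once if the bottle is dropped or banged into the dish (more than 60 N) (contact force between glue and dish above 60 N).
It also fails if it takes over 61 s, if anything falls off the work surface, if the arm or the gripper's body presses on something with over 40 N, if the wrist force passes 120 N, or if a joint passes its speed limit or range.

### The arm

A 6-joint arm with a two-finger parallel gripper is mounted at the origin on the work surface. World frame = base frame: x ahead of the robot, y to its left, z up, the work surface at z = 0. Lengths are in m, angles in rad, forces in N, time in s.
With the tool pointing down it reaches from about 0.375 to 0.9 m from the base axis. Payload 3.1 kg.
Tool frame: the origin (TCP) lies midway between the tips of the shut fingers; the grasp point (between the pads) lies 19 mm behind it; z points along the fingers, y is the line along which they close (so a half turn about z gives the same grasp; the last joint's range is limited). The gripper opens to 87 mm and grips with 3 to 60 N. Pads are 19 mm wide; open, the fingers measure 117 mm over their backs; the gripper's body (75 mm by 190 mm) begins 51 mm behind the grasp point.
Start: joints at [-1.518, 0.527, 1.433, -0, 1.181, -0.178], TCP at [0.143, -0.608, 0.223] pointing down, gripper open.
Joint ranges: [-3.08, 3.08], [-0.75, 2.2], [0.22, 2.44], [-1.43, 4.57], [0, 2.65], [-2.85, 2.85]. Speed limits (rad/s): [2.79, 2.79, 3.14, 3.14, 3.14, 3.14].

### API

Orientations are given as a unit quaternion [x, y, z, w].
In Python, from rig import status, imaging, order gives the robot as it stands.
- The arm moves only by the tool arm_command, never from a script. Its argument "deltas" is one flat list of numbers, 5 for each row, row after row: the opening, from -1 (shut) to 1 (fully open), so that 0 is half open, then the shift along the tool's x, y, z in m, then the turn about the tool's z in rad. In form: [gripper, tx, ty, tz, roll, gripper, tx, ty, tz, roll, ...]. A call has 1 to 12 rows; each row shifts and turns the commanded pose from where the row before left it, along the tool's axes as they then stand; what a row does not reach is not made up. A row lasts 1/8 s, in which the tool goes at most 62.5 mm and 10.7 degrees, less where a joint would pass 70% of its speed; a pose out of reach is approached as far as the arm can. A call with a gripper value outside its range is refused whole. The fingers move at their own pace and stop on an object; "newtons" is the grip in N (left out, the last holds). Time passes only in rows, so rows that do not move let the fingers close. It gives the time, the measured TCP pose, the force, the opening and the grip force at its end, in the units of the state.
- status.get_obs(): the state, without advancing time (a new reading comes with each control period).
- imaging.camera(name): name is "scene" or "top"; returns (picture, depth): 384x512x3 uint8, red, green, blue; 384x512 float32, m along the optical axis (not along the pixel's ray), 0 where there is no reading.
- imaging.camera_params(name): a dict with "intrinsics" (3x3 intrinsics, pixels), "k1" (the pictures are not rectified: a ray, as slopes to the right and down, at radius r is drawn at 1 + k1 r^2 times it, then the intrinsics apply), "camera_from_world" (4x4, takes a point from world to camera coordinates). Camera axes: x right, y up, looking along -z (the intrinsics and any distortion apply to the point x, -y, -z); pixel columns grow to the right and rows downward; lengths in m; the calibration is good to about 2 mm. A picture is of the moment at which its call begins. camera_params takes no time and is no camera call.
- order.hand_in(): hands the job in; it is judged then, once.
The state is a dict: "time": time; "q": joint angles; "joint_velocities": joint speeds; "joint_torque": joint torques, N m; "position": TCP position; "tool_rot": TCP orientation; "ft_force": force on the tool from outside, world axes, zero at the start; "moment": the same for the moment, N m; "grip_width": finger opening in m; "grip_force": force on a finger pad.
Only numpy, scipy, OpenCV 4.12 (cv2) and the standard library are available. Lean on these libraries where they do the work, as an engineer would, in place of code of your own. Each camera call takes 0.05 s, during which the arm holds its last target. There are 200 camera calls.

## Working session

There is one attempt and no reset: what is moved stays moved. The work goes in short steps, Python scripts to look and compute and a tool call to move; the robot and the scene stay as the last step left them, time stands still between calls to the robot, and variables do not carry over. Pictures are saved under pics/ and viewed, at most 10 in all, crops included, and the job is handed in when it is done.

Besides the shell and the picture viewer there is one more tool, called after "Request:" as name(argument=value, ...) on one line, values as JSON. arm_command: Moves the arm, as the interface text tells. Its arguments: {"type":"object","properties":{"deltas":{"type":"array"},"newtons":{"type":"number"}},"required":["deltas"]}

```bash
mkdir -p pics; ls
cat > h.py <<'E'
import numpy as np,cv2
from rig import status,imaging,order
from scipy.spatial.transform import Rotation as R
def cam(n):
    p,d=imaging.camera(n);return p,d,imaging.camera_params(n)
def rays(P,uv):
    K=np.array(P["intrinsics"]);k=P["k1"];uv=np.atleast_2d(uv).astype(float)
    s=cv2.undistortPoints(uv.reshape(-1,1,2),K,np.array([k,0,0,0.])).reshape(-1,2)
    T=np.linalg.inv(np.array(P["camera_from_world"]))
    d=np.c_[s[:,0],-s[:,1],-np.ones(len(s))]
    return T[:3,3],d@T[:3,:3].T
def plane(P,uv,z):
    o,d=rays(P,uv);return o+d*((z-o[2])/d[:,2])[:,None]
def cloud(P,dep):
    h,w=dep.shape;u,v=np.meshgrid(np.arange(w),np.arange(h))
    o,d=rays(P,np.c_[u.ravel(),v.ravel()])
    return (o+d*dep.ravel()[:,None]).reshape(h,w,3)
E
python3 - <<'E'
from h import *
for n in("scene","top"):
    p,d,P=cam(n);cv2.imwrite(f"pics/{n}0.png",p[...,::-1]);np.savez(n+"0.npz",p=p,d=d)
    print(n,P);
print(status.get_obs())
E
```

```text
pics
scene {'intrinsics': array([[387.16516061,   0.        , 258.40940585],
       [  0.        , 387.16516061, 190.39648222],
       [  0.        ,   0.        ,   1.        ]]), 'k1': -0.09025232529479152, 'camera_from_world': array([[-0.21210009,  0.97711255,  0.01626695,  0.20808165],
       [-0.67753846, -0.15902681,  0.71808921,  0.27202054],
       [ 0.70424086,  0.1412853 ,  0.69576094, -1.59202865],
       [ 0.        ,  0.        ,  0.        ,  1.        ]])}
top {'intrinsics': array([[347.12859707,   0.        , 251.03203501],
       [  0.        , 347.12859707, 190.70637469],
       [  0.        ,   0.        ,   1.        ]]), 'k1': -0.042016502807530075, 'camera_from_world': array([[ 0.01124605, -0.99947912, -0.03024929, -0.07175104],
       [ 0.99630681,  0.0086248 ,  0.08543035, -0.55279678],
       [-0.08512496, -0.03109832,  0.99588485, -0.82397836],
       [ 0.        ,  0.        ,  0.        ,  1.        ]])}
{'time': 0.1, 'q': array([-1.51849380e+00,  5.28361240e-01,  1.43374293e+00, -1.37670344e-05,
        1.18140313e+00, -1.78461549e-01]), 'joint_velocities': array([ 0.00179335, -0.00280978, -0.00224949,  0.00097489,  0.00221762,
       -0.00186602]), 'joint_torque': array([ 3.88824019e-04, -4.40983808e+01, -1.77152306e+01,  6.34548068e-02,
        5.33828465e-02, -5.27653697e-05]), 'position': array([ 0.14296494, -0.60776837,  0.22168678]), 'tool_rot': array([ 9.93350117e-01,  1.15128746e-01,  5.39941512e-05, -9.55816748e-04]), 'ft_force': array([-1.11717522, -0.8204947 , -0.53955978]), 'moment': array([-0.04693668,  0.03831895,  0.05882743]), 'grip_force': 0.0, 'grip_width': 0.08693450831352059}
```

View pics/scene0.png

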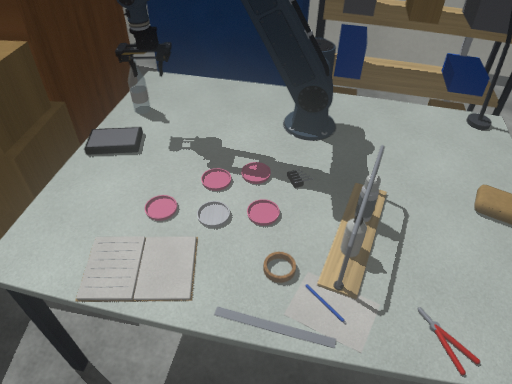

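View pics/top0.png

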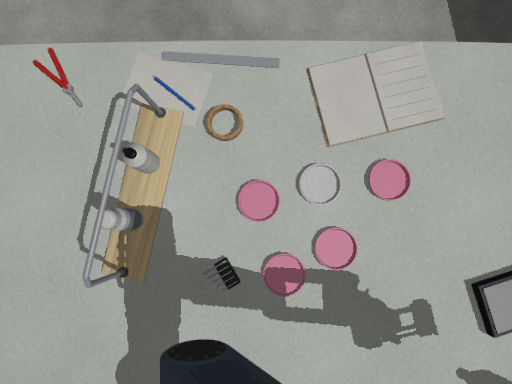

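Top view: the glue bottle is white with a black nozzle at (140,155). The can, with its blunt white cap, is at (118,220). The bare aluminium dish is at (319,184), and the pink rings at (258,200), (388,180), (335,248) and (284,274) are decoys. The tape is at (225,122) and the hex keys at (228,272). In the scene view the bottle should be near (352,235), the can near (370,190), the dish at (214,214).

Run:
```python
from h import *
D={}
for n in("top","scene"):
    z=np.load(n+"0.npz");P=imaging.camera_params(n);D[n]=(z["p"],z["d"],P,cloud(P,z["d"]))
p,d,P,C=D["top"]
hsv=cv2.cvtColor(p,cv2.COLOR_RGB2HSV)
# bar: points z~.2 in left region
m=(C[...,2]>.195)&(C[...,2]<.225);m[:, :70]=0;m[:,180:]=0
b=C[m];mu=b.mean(0);_,_,v=np.linalg.svd(b[:,:2]-mu[:2],full_matrices=False);print("bar",m.sum(),mu,v[0],np.ptp((b[:,:2]-mu[:2])@v[0]))
# wood base
w=(hsv[...,1]>70)&(hsv[...,0]>8)&(hsv[...,0]<28);w[:80]=0;w[290:]=0;w[:,:90]=0;w[:,195:]=0
c=max(cv2.findContours(w.astype(np.uint8),0,2)[0],key=cv2.contourArea)
print("base",cv2.contourArea(c)); r=cv2.minAreaRect(plane(P,c[:,0],.012)[:,:2].astype(np.float32)*1000);print(r)
# elevated points by height near station
for nm in D:
    CC=D[nm][3];X=CC.reshape(-1,3);
    ax=v[0]*np.sign(v[0][0]);s=(X[:,:2]-mu[:2])@ax;t=(X[:,:2]-mu[:2])@np.array([-ax[1],ax[0]])
    for s0 in(-75,75):
        for z0,z1 in((.03,.10),(.10,.125),(.125,.165),(.165,.185)):
            k=(abs(s-s0/1000)<.05)&(abs(t)<.05)&(X[:,2]>z0)&(X[:,2]<z1)
            if k.sum()>3:
                print(nm,s0,z0,k.sum(),"s",np.percentile(s[k],[3,50,97]).round(3),"t",np.percentile(t[k],[3,50,97]).round(3),"zmax",X[k,2].max().round(3),"rgb",np.median(D[nm][0].reshape(-1,3)[k],axis=0))
# dish
for nm,(u,vv) in(("top",(319,184)),("scene",(214,214))):
    pp,dd,PP,CC=D[nm];h=cv2.cvtColor(pp,cv2.COLOR_RGB2HSV)
    X=CC.reshape(-1,3);c0=CC[vv,u];k=(np.hypot(*(X[:,:2]-c0[:2]).T)<.08)&(X[:,2]>.0095)&(X[:,2]<.02)
    (cx,cy),r=cv2.minEnclosingCircle((X[k,:2]*1000).astype(np.float32));print("dish",nm,c0,k.sum(),cx,cy,r)
    # tape/hex rough
for nm,(u,vv) in(("tape",(210,122)),("hex",(230,272))):
    print(nm,plane(P,(u,vv),.02))
q=np.concatenate([D["top"][0][120:260,80:180]]);q=cv2.resize(q,None,fx=4,fy=4)[:,:,::-1];q2=cv2.resize(D["scene"][0][140:300,310:410],None,fx=3.5,fy=3.5)[:,:,::-1];q2=q2[:560];
cv2.imwrite("pics/crop.png",np.hstack([q[:560],q2]))
```

```text
bar 1273 [0.54347294 0.20742979 0.20973901] [-0.98038813  0.19707641] 0.4086035037227356
base 5587.0
((551.8211669921875, 206.18240356445312), (110.69734954833984, 436.3966369628906), 78.81316375732422)
top -75 0.03 235 s [-0.086 -0.059 -0.039] t [-0.021 -0.017  0.   ] zmax 0.1 rgb [60. 62. 61.]
top -75 0.1 103 s [-0.087 -0.06  -0.039] t [-0.02  -0.016  0.009] zmax 0.125 rgb [120. 120. 120.]
top -75 0.125 236 s [-0.087 -0.061 -0.042] t [-0.019 -0.012  0.008] zmax 0.165 rgb [139. 140. 138.]
top -75 0.165 234 s [-0.082 -0.064 -0.046] t [-0.014 -0.003  0.009] zmax 0.178 rgb [173. 174. 170.]
top 75 0.03 249 s [0.054 0.074 0.104] t [-0.028 -0.023 -0.002] zmax 0.1 rgb [137. 135. 130.]
top 75 0.1 267 s [0.056 0.075 0.106] t [-0.027 -0.015  0.022] zmax 0.125 rgb [150. 150. 146.]
top 75 0.125 237 s [0.065 0.079 0.099] t [-0.018 -0.006  0.013] zmax 0.165 rgb [135. 136. 131.]
top 75 0.165 39 s [0.076 0.082 0.087] t [-0.006 -0.     0.006] zmax 0.174 rgb [27. 27. 29.]
scene -75 0.03 210 s [-0.061 -0.045 -0.038] t [-0.02   0.014  0.031] zmax 0.099 rgb [70. 73. 73.]
scene -75 0.1 88 s [-0.06  -0.04
[... 158 characters left out ...]
. 102.]
scene -75 0.165 86 s [-0.075 -0.058 -0.046] t [-0.013  0.012  0.025] zmax 0.18 rgb [119. 122. 120.]
scene 75 0.03 240 s [0.087 0.103 0.109] t [-0.026  0.008  0.028] zmax 0.1 rgb [101. 101.  97.]
scene 75 0.1 157 s [0.074 0.099 0.108] t [-0.026  0.009  0.027] zmax 0.125 rgb [111. 112. 108.]
scene 75 0.125 92 s [0.074 0.087 0.098] t [-0.017 -0.005  0.02 ] zmax 0.164 rgb [100.5 102.   99.5]
dish top [ 0.5733604  -0.23465147  0.00311293] 220 573.8269653320312 -234.4591827392578 51.877559661865234
dish scene [ 0.57320708 -0.23161481  0.00734086] 150 573.6697998046875 -235.28036499023438 54.05035400390625
tape [[0.72542625 0.03853691 0.02      ]]
hex [[ 0.35678909 -0.01770391  0.02      ]]
```

View pics/crop.png

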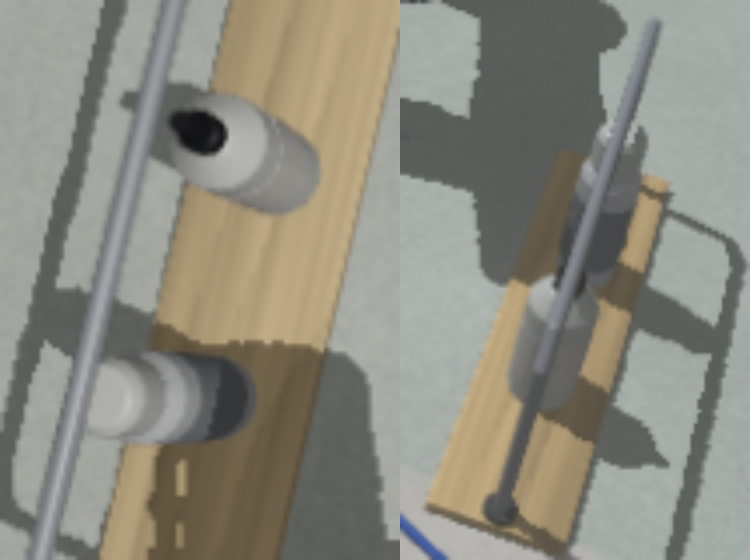

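The crop confirms it: the tapered black nozzle belongs to the far bottle, at about (0.623, 0.191), and the near one is the can. The dish is at (0.574, -0.235). Next I raise the tool and swing left, logging joints for a kinematic fit.

Request:
arm_command(deltas=[1, 0, 0, -0.06, 0, 1, 0, 0, -0.06, 0, 1, 0.062, -0.003, 0, -0.1, 1, 0.062, -0.003, 0, -0.1, 1, 0.062, -0.003, 0, -0.1, 1, 0.062, -0.003, 0, -0.1, 1, 0.062, -0.003, 0, -0.1, 1, 0.062, -0.003, 0, -0.1, 1, 0.062, -0.003, 0, -0.1, 1, 0.062, -0.003, 0, -0.1, 1, 0.062, -0.003, 0, -0.1, 1, 0.062, -0.003, 0, -0.1])

```text
time: 1.6
position: [0.5878, -0.2098, 0.3418]
tool_rot: [0.816, 0.579, -0.0, -0.0]
ft_force: [1.4, -1.0, 0.4]
grip_width: 0.0869
grip_force: 0.0
```

```bash
cat >> h.py <<'E'
import json,os
def log():
    o=status.get_obs();L=json.load(open("log.json")) if os.path.exists("log.json") else []
    L.append([list(map(float,o[k])) for k in("q","position","tool_rot")]);json.dump(L,open("log.json","w"))
    M=R.from_quat(o["tool_rot"]).as_matrix()
    print("t",round(o["time"],2),"q",o["q"].round(3),"p",o["position"].round(4),"\nx",M[:,0].round(3),"y",M[:,1].round(3),"z",M[:,2].round(3),"w",round(o["grip_width"],4),"F",np.round(o["grip_force"],1),o["ft_force"].round(1));return o
E
python3 -c "
from h import *
json.dump([[[-1.51849380,5.28361240e-01,1.43374293,-1.37670344e-05,1.18140313,-1.78461549e-01],[0.14296494,-0.60776837,0.22168678],[9.93350117e-01,1.15128746e-01,5.39941512e-05,-9.55816748e-04]]],open('log.json','w'))
log()"
```

```text
t 1.6 q [-0.522  0.422  1.278  0.     1.443 -0.185] p [ 0.5878 -0.2098  0.3418] 
x [0.33  0.944 0.   ] y [ 0.944 -0.33  -0.001] z [-0.001  0.    -1.   ] w 0.0869 F 0.0 [ 1.4 -1.   0.4]
```

Request:
arm_command(deltas=[1, 0.062, -0.003, 0, -0.1, 1, 0.062, -0.003, 0, -0.1, 1, 0.062, -0.003, 0, -0.1, 1, 0.062, -0.003, 0, -0.1, 1, 0.062, -0.003, 0, -0.1, 1, 0.062, -0.003, 0, -0.1, 1, 0.062, -0.003, 0, -0.1, 1, 0.062, -0.003, 0, -0.1, 1, 0.062, -0.003, 0, -0.1, 1, 0.062, -0.003, 0, -0.1, 1, 0.062, -0.003, 0, -0.1, 1, 0.062, -0.003, 0, -0.1])

```text
time: 3.1
position: [0.4064, 0.4677, 0.3418]
tool_rot: [0.346, 0.938, -0.0, -0.0]
ft_force: [-0.1, 1.3, 0.3]
grip_width: 0.0872
grip_force: 0.0
```

Request:
arm_command(deltas=[1, 0.062, -0.003, 0, -0.1, 1, 0.062, -0.003, 0, -0.1, 1, 0.062, -0.003, 0, -0.1, 1, 0.062, -0.003, 0, -0.1, 1, 0.062, -0.003, 0, -0.1, 1, 0, 0.06, 0, 0, 1, 0, 0.06, 0, 0, 1, 0, 0.06, 0, 0])

```text
time: 4.1
position: [0.1702, 0.7808, 0.3422]
tool_rot: [0.105, 0.994, -0.0, -0.0]
ft_force: [-0.3, 0.9, 0.9]
grip_width: 0.0872
grip_force: 0.0
```

```bash
python3 -c "
from h import *
log()"
```

```text
t 4.1 q [ 1.217  0.723  0.73  -0.     1.689 -0.144] p [0.1702 0.7808 0.3422] 
x [-0.978  0.209 -0.   ] y [ 0.209  0.978 -0.   ] z [-0. -0. -1.] w 0.0872 F 0.0 [-0.3  0.9  0.9]
```

Request:
arm_command(deltas=[1, 0, 0.06, 0, 0, 1, 0, 0.06, 0, 0, 1, 0, 0.06, 0, 0, 1, 0, 0.06, 0, 0, 1, 0, 0.06, 0, 0, 1, 0, 0.06, 0, 0])

```text
time: 4.85
position: [0.2054, 0.9456, 0.2853]
tool_rot: [0.105, 0.991, 0.077, 0.008]
ft_force: [0.2, -0.3, 0.4]
grip_width: 0.0868
grip_force: 0.0
```

```bash
python3 -c "
from h import *
log()
L=json.load(open('log.json'))
# fit r (along q1 dir), lateral, z
A=[];B=[];A2=[];B2=[]
for q,p,_ in L:
    c,s=np.cos(q[0]),np.sin(q[0]);r=c*p[0]+s*p[1];l=-s*p[0]+c*p[1];a,b=q[1],q[1]+q[2];print('lat',l, 'tot',b+q[4])
"
```

```text
t 4.85 q [ 1.236  1.035  0.22   0.019  1.731 -0.119] p [0.2054 0.9456 0.2853] 
x [-0.978  0.209 -0.   ] y [0.207 0.966 0.155] z [ 0.033  0.152 -0.988] w 0.0868 F 0.0 [ 0.2 -0.3  0.4]
lat 0.11099610984004682 tot 3.1435073
lat 0.11102444889459159 tot 3.1424506818985893
lat 0.11097097261709929 tot 3.1420317415863837
lat 0.11681509459747624 tot 2.9867809393732525
```

Request:
arm_command(deltas=[1, 0, 0.056, -0.02, 0, 1, 0, 0.058, -0.015, 0, 1, 0, 0.059, -0.01, 0, 1, 0, 0.06, -0.005, 0, 1, 0, 0.06, 0, 0, 1, 0, 0.06, 0.005, 0, 1, 0, 0.06, 0.01, 0, 1, 0, 0.058, 0.015, 0])

```text
time: 5.85
position: [0.2236, 1.0346, 0.3173]
tool_rot: [0.102, 0.967, 0.232, 0.025]
ft_force: [-0.1, -0.4, -0.8]
grip_width: 0.087
grip_force: 0.0
```

```bash
python3 -c "
from h import *
log()
"
```

```text
t 5.85 q [ 1.237  1.034  0.218  0.055  1.421 -0.118] p [0.2236 1.0346 0.3173] 
x [-0.978  0.21  -0.002] y [0.186 0.871 0.454] z [ 0.097  0.444 -0.891] w 0.087 F 0.0 [-0.1 -0.4 -0.8]
```

Request:
arm_command(deltas=[1, 0, 0.06, 0, 0, 1, 0, 0.06, 0.003, 0, 1, 0, 0.06, 0.005, 0, 1, 0, 0.06, 0.007, 0, 1, 0, 0.06, 0.01, 0, 1, 0, 0.06, 0.012, 0, 1, 0, 0.06, 0.014, 0, 1, 0, 0.06, 0.016, 0, 1, 0, 0.06, 0.018, 0, 1, 0, 0.058, 0.02, 0, 1, 0, 0.058, 0.022, 0, 1, 0, 0.058, 0.024, 0])

```text
time: 7.35
position: [0.2416, 1.1234, 0.4408]
tool_rot: [0.094, 0.891, 0.441, 0.048]
ft_force: [-0.6, 0.4, -0.0]
grip_width: 0.087
grip_force: 0.0
```

```bash
python3 -c "
from h import *
log()
"
```

```text
t 7.35 q [ 1.236  0.993  0.219  0.114  1.017 -0.136] p [0.2416 1.1234 0.4408] 
x [-0.978  0.21  -0.002] y [0.126 0.593 0.795] z [ 0.168  0.777 -0.606] w 0.087 F 0.0 [-0.6  0.4 -0. ]
```

Request:
arm_command(deltas=[1, 0, 0.057, 0.024, 0, 1, 0, 0.057, 0.026, 0, 1, 0, 0.056, 0.027, 0, 1, 0, 0.055, 0.029, 0, 1, 0, 0.054, 0.03, 0, 1, 0, 0.053, 0.032, 0, 1, 0, 0.052, 0.033, 0, 1, 0, 0.051, 0.035, 0, 1, 0, 0.05, 0.036, 0, 1, 0, 0.049, 0.038, 0])

```text
time: 8.6
position: [0.2481, 1.156, 0.5604]
tool_rot: [0.085, 0.808, 0.579, 0.062]
ft_force: [-0.2, 0.4, -0.6]
grip_width: 0.0868
grip_force: 0.0
```

Run:
```python
from h import *
log()
L=json.load(open('log.json'))
from scipy.optimize import least_squares
def fk(q,w,sg=1):
    d1,L1,a1,L2,b,lat,Lt,c=w
    rot=R.from_euler
    R1=rot('z',q[0]);R2=R1*rot('y',q[1]);R3=R2*rot('y',q[2]);R5=R3*rot('z',sg*q[3])*rot('y',q[4]);R6=R5*rot('z',q[5]+np.pi/2)
    p=R1.apply([0,lat,d1])+R2.apply([a1,0,L1])+R3.apply([b,0,L2])+R5.apply([c,0,Lt]);return p,R6
for sg in(1,-1):
    def f(w):
        return np.concatenate([np.r_[fk(q,w,sg)[0]-p,.2*(fk(q,w,sg)[1].inv()*R.from_quat(t)).as_rotvec()] for q,p,t in L])
    s=least_squares(f,[.3,.4,0,.4,0,.11,.2,0]);print(sg,s.cost,s.x.round(4),abs(s.fun).max())
```

```text
t 8.6 q [ 1.235  0.957  0.219  0.176  0.732 -0.173] p [0.2481 1.156  0.5604] 
x [-0.978  0.21  -0.002] y [0.066 0.314 0.947] z [ 0.2    0.926 -0.321] w 0.0868 F 0.0 [-0.2  0.4 -0.6]
1 1.2803373253084732e-17 [ 0.2742  0.588   0.      0.3917  0.1141  0.111   0.3055 -0.    ] 2.403089033320427e-09
-1 0.0063818927748005025 [ 2.785e-01  5.871e-01 -4.000e-04  3.845e-01  1.315e-01  1.352e-01
  2.936e-01 -1.120e-02] 0.052272238595170696
```

```bash
cat >> h.py <<'E'
from scipy.optimize import least_squares
W=[.2742,.588,0,.3917,.1141,.111,.3055,0]
LO=np.array([-3.08,-.75,.22,-1.43,0,-2.85]);HI=np.array([3.08,2.2,2.44,4.57,2.65,2.85])
def fk(q,w=W):
    d1,L1,a1,L2,b,lat,Lt,c=w;rot=R.from_euler
    R1=rot('z',q[0]);R2=R1*rot('y',q[1]);R3=R2*rot('y',q[2]);R5=R3*rot('z',q[3])*rot('y',q[4]);R6=R5*rot('z',q[5]+np.pi/2)
    return R1.apply([0,lat,d1])+R2.apply([a1,0,L1])+R3.apply([b,0,L2])+R5.apply([c,0,Lt]),R6
def ik(p,Rt,q0):
    f=lambda q:np.r_[fk(q)[0]-p,.3*(fk(q)[1].inv()*Rt).as_rotvec()]
    s=least_squares(f,np.clip(q0,LO+1e-6,HI-1e-6),bounds=(LO,HI),xtol=1e-10);return s.x,np.abs(s.fun).max()
def path(q,R0,wps,p0,step=.055):
    """wps: (pos,total roll). prints per-waypoint joints and worst speed fraction"""
    r0=0;lim=np.array([2.79,2.79,3.14,3.14,3.14,3.14])*.125
    for p,r in wps:
        p=np.array(p,float);n=max(1,int(np.ceil(max(np.linalg.norm(p-p0)/step,abs(r-r0)/.16))));e=0;v=0
        for i in range(1,n+1):
            qq,er=ik(p0+(p-p0)*i/n,R0*R.from_euler('z',r0+(r-r0)*i/n),q);v=np.maximum(v,abs(qq-q)/lim);e=max(e,er);q=qq
        print(p.round(3),round(r,2),"n",n,"q",q.round(2),"err",round(e,4),"v",v.round(2));p0,r0=p,r
    return q
E
python3 - <<'E'
from h import *
o=status.get_obs();q=o["q"];R0=R.from_quat(o["tool_rot"]);p0=o["position"];z=R0.as_matrix()[:,2]
n=z.copy();n[2]=0;n/=np.linalg.norm(n)
G=np.array([.623,.191,.075])+.019*z;D=np.array([.5738,-.235,.07])+.019*z
h=np.pi/2
for a in(h,-h):
  for t in(np.pi,-np.pi):
    print("roll",a,"turn",t)
    pre=G-.19*n
    path(q,R0,[([.35,.95,.5],a/3),([.5,.6,.45],a*2/3),([.6,.3,.45],a),([pre[0],pre[1],.4],a),(pre,a),(G,a),(G+[0,0,.004],a),(pre+[0,0,.004],a),([pre[0],-.1,.35],a),([pre[0],-.1,.35],a+t),([pre[0],-.1,.35],a),(D+[0,0,.08],a),(D,a),(D-.15*n,a)],p0)
E
```

```text
roll 1.5707963267948966 turn 3.141592653589793
[0.35 0.95 0.5 ] 0.52 n 5 q [ 1.01  0.62  1.06  0.97  0.41 -0.52] err 0.0 v [0.15 0.3  0.65 0.51 0.35 0.3 ]
[0.5  0.6  0.45] 1.05 n 7 q [ 0.42  0.39  1.62  1.5   0.87 -0.83] err 0.0 v [0.29 0.15 0.3  0.49 0.23 0.37]
[0.6  0.3  0.45] 1.57 n 6 q [-0.18  0.39  1.62  1.29  1.4  -0.41] err 0.0 v [0.29 0.05 0.08 0.1  0.23 0.2 ]
[0.587 0.023 0.4  ] 1.57 n 6 q [-0.65  0.51  1.56  1.07  1.77 -0.63] err 0.0 v [0.25 0.09 0.09 0.1  0.17 0.11]
[0.587 0.023 0.069] 1.57 n 7 q [-0.65  1.05  1.65  1.04  1.46 -1.17] err 0.0 v [0.   0.24 0.11 0.04 0.13 0.23]
[0.627 0.209 0.069] 1.57 n 4 q [-0.33  1.04  1.69  1.33  1.32 -1.15] err 0.0 v [0.24 0.01 0.06 0.19 0.1  0.04]
[0.627 0.209 0.073] 1.57 n 1 q [-0.33  1.03  1.69  1.33  1.32 -1.14] err 0.0 v [0.   0.02 0.   0.   0.   0.01]
[0.587 0.023 0.073] 1.57 n 4 q [-0.65  1.04  1.65  1.04  1.46 -1.16] err 0.0 v [0.24 0.01 0.06 0.19 0.1  0.04]
[ 0.587 -0.1    0.35 ] 1.57 n 6 q [-0.8   0.65  1.44  0.97  1.87 -0.71] err 0.0 v [0.08 0.22 0.16 0.08 0.2  0.21]
[ 0.587 -0.1    0.35 ] 4.71 n 20 q [-0.8   0.65  1.44  0.97 
[... 4744 characters left out ...]
0.587 -0.1    0.35 ] -1.57 n 6 q [-0.66  0.88  0.7   1.18  2.29 -2.85] err 0.2319 v [0.19 0.19 0.44 0.33 0.56 0.  ]
[ 0.587 -0.1    0.35 ] -4.71 n 20 q [-0.49  1.16  0.22  4.57  2.65 -2.84] err 0.5141 v [0.08 0.69 1.22 0.74 0.53 0.41]
[ 0.587 -0.1    0.35 ] -1.57 n 20 q [-0.49  1.16  0.22  4.57  2.65  0.3 ] err 0.5207 v [0.  0.  0.  0.  0.  0.4]
[ 0.578 -0.217  0.144] -1.57 n 5 q [-0.65  1.49  0.22  4.57  2.65  0.09] err 0.5146 v [0.1  0.19 0.   0.   0.   0.13]
[ 0.578 -0.217  0.064] -1.57 n 2 q [-0.66  1.6   0.22  4.57  2.65  0.04] err 0.4995 v [0.01 0.17 0.   0.   0.   0.07]
[ 0.546 -0.364  0.064] -1.57 n 3 q [-0.83  1.59  0.22  4.57  2.65  0.03] err 0.481 v [0.17 0.01 0.   0.   0.   0.  ]
```

Request:
arm_command(deltas=[1, 0, 0, 0, 0.16, 1, 0, 0, 0, 0.16, 1, 0, 0, 0, 0.16, 1, 0, 0, 0, 0.16, 1, 0, 0, 0, 0.16, 1, 0, 0, 0, 0.16, 1, 0, 0, 0, 0.16, 1, 0, 0, 0, 0.16, 1, 0, 0, 0, 0.16, 1, 0, 0, 0, 0.13])

```text
time: 9.85
position: [0.2481, 1.156, 0.5598]
tool_rot: [0.633, 0.51, 0.453, -0.366]
ft_force: [0.4, -0.0, -1.0]
grip_width: 0.0872
grip_force: 0.0
```

```bash
cat >> h.py <<'E'
def legs(wps,step=.055):
    o=log();M=R.from_quat(o["tool_rot"]).as_matrix();p=o["position"]
    for w in wps:
        d=M.T@(np.array(w)-p);n=int(np.ceil(np.linalg.norm(d)/step));print(np.round(w,3),"n",n,"each",(d/n).round(4));p=np.array(w)
    return M
E
python3 - <<'E'
from h import *
legs([[.35,.95,.5],[.5,.6,.45],[.6,.3,.45],[.587,.023,.4]],.058)
E
```

```text
t 9.85 q [1.235 0.957 0.219 0.175 0.732 1.402] p [0.2481 1.156  0.5598] 
x [0.07  0.314 0.947] y [ 0.977 -0.211 -0.002] z [ 0.199  0.926 -0.322] w 0.0872 F 0.0 [ 0.4 -0.  -1. ]
[0.35 0.95 0.5 ] n 5 each [-0.0229  0.0286 -0.0302]
[0.5  0.6  0.45] n 7 each [-0.021   0.0315 -0.0397]
[0.6  0.3  0.45] n 6 each [-0.0146  0.0268 -0.043 ]
[0.587 0.023 0.4  ] n 5 each [-0.0271  0.0092 -0.0486]
```

Request:
arm_command(deltas=[1, -0.012, 0.014, -0.015, 0, 1, -0.018, 0.021, -0.023, 0, 1, -0.021, 0.027, -0.028, 0, 1, -0.021, 0.027, -0.028, 0, 1, -0.021, 0.027, -0.028, 0, 1, -0.021, 0.027, -0.028, 0, 1, -0.021, 0.0315, -0.04, 0, 1, -0.021, 0.0315, -0.04, 0, 1, -0.021, 0.0315, -0.04, 0, 1, -0.021, 0.0315, -0.04, 0, 1, -0.021, 0.0315, -0.04, 0, 1, -0.021, 0.0315, -0.04, 0])

```text
time: 11.35
position: [0.4802, 0.6478, 0.4596]
tool_rot: [0.632, 0.512, 0.454, -0.364]
ft_force: [0.5, -0.2, 0.1]
grip_width: 0.0872
grip_force: 0.0
```

Run:
```python
from h import *
legs([[.5,.6,.45],[.6,.3,.45],[.587,.023,.4]],.058)
```

```text
t 11.35 q [ 0.516  0.399  1.573  1.5    0.785 -0.25 ] p [0.4802 0.6478 0.4596] 
x [0.064 0.316 0.947] y [ 0.977 -0.211  0.004] z [ 0.201  0.925 -0.322] w 0.0872 F 0.0 [ 0.5 -0.2  0.1]
[0.5  0.6  0.45] n 1 each [-0.0229  0.0294 -0.0371]
[0.6  0.3  0.45] n 6 each [-0.0147  0.0269 -0.0429]
[0.587 0.023 0.4  ] n 5 each [-0.0271  0.0091 -0.0485]
```

Request:
arm_command(deltas=[1, -0.023, 0.029, -0.037, 0, 1, -0.015, 0.027, -0.043, 0, 1, -0.015, 0.027, -0.043, 0, 1, -0.015, 0.027, -0.043, 0, 1, -0.015, 0.027, -0.043, 0, 1, -0.015, 0.027, -0.043, 0, 1, -0.015, 0.027, -0.043, 0, 1, -0.027, 0.009, -0.0485, 0, 1, -0.027, 0.009, -0.0485, 0, 1, -0.027, 0.009, -0.0485, 0, 1, -0.027, 0.009, -0.0485, 0, 1, -0.027, 0.009, -0.0485, 0])

```text
time: 12.85
position: [0.587, 0.0221, 0.3983]
tool_rot: [0.633, 0.512, 0.454, -0.363]
ft_force: [0.8, 0.1, -0.2]
grip_width: 0.0872
grip_force: 0.0
```

Run:
```python
from h import *
p,d,P=cam("top");cv2.imwrite("pics/top1.png",p[...,::-1])
o=status.get_obs();z=R.from_quat(o["tool_rot"]).as_matrix()[:,2];n=z*[1,1,0];n/=np.linalg.norm(n)
G=np.array([.623,.191,.077])+.019*z;pre=G-.15*n;pre[2]+=.0
legs([pre,G])
```

```text
t 12.9 q [-0.659  0.517  1.559  1.06   1.763 -0.635] p [0.5887 0.0155 0.3961] 
x [0.067 0.321 0.945] y [ 0.976 -0.219  0.005] z [ 0.208  0.922 -0.328] w 0.087 F 0.0 [ 1.9 -3.9 -1.6]
[0.594 0.062 0.071] n 6 each [-0.0487 -0.0011  0.0251]
[0.627 0.209 0.071] n 3 each [0.0164 0.0001 0.0472]
```

View pics/top1.png

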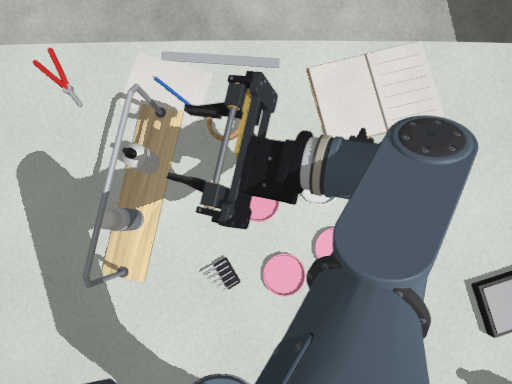

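The picture shows the open gripper level at (220,150), facing the station, with the bottle nozzle at (130,152), so the way down is free.

Request:
arm_command(deltas=[1, -0.049, -0.001, 0.025, 0, 1, -0.049, -0.001, 0.025, 0, 1, -0.049, -0.001, 0.025, 0, 1, -0.049, -0.001, 0.025, 0, 1, -0.049, -0.001, 0.025, 0, 1, -0.048, -0.001, 0.025, 0, 1, 0, 0, 0, 0])

```text
time: 13.78
position: [0.5901, 0.073, 0.0688]
tool_rot: [0.633, 0.51, 0.451, -0.368]
ft_force: [-0.5, -0.1, 1.0]
grip_width: 0.0871
grip_force: 0.0
```

Run:
```python
from h import *
o=status.get_obs();z=R.from_quat(o["tool_rot"]).as_matrix()[:,2]
G=np.array([.623,.191,.077])+.019*z
legs([G],.03)
# remeasure bottle body from both views by depth
for n in("top","scene"):
    p,d,P=cam(n);X=cloud(P,d).reshape(-1,3);k=(np.hypot(X[:,0]-.623,X[:,1]-.191)<.045)&(X[:,2]>.04)&(X[:,2]<.105)
    Y=X[k,:2];f=lambda c:np.hypot(*(Y-c).T)-.028
    s=least_squares(f,[.623,.191],loss="soft_l1",f_scale=.002);print(n,k.sum(),s.x.round(4),np.median(abs(s.fun)).round(4))
```

```text
t 13.78 q [-0.573  1.04   1.69   1.111  1.41  -1.177] p [0.5901 0.073  0.0688] 
x [0.072 0.314 0.947] y [ 0.978 -0.209 -0.005] z [ 0.196  0.926 -0.322] w 0.0871 F 0.0 [-0.5 -0.1  1. ]
[0.627 0.209 0.071] n 5 each [0.0094 0.0015 0.0264]
top 239 [0.624  0.1917] 0.0004
scene 230 [0.6229 0.1915] 0.0007
```

Request:
arm_command(deltas=[1, 0.0095, 0.0017, 0.0265, 0, 1, 0.0095, 0.0017, 0.0265, 0, 1, 0.0095, 0.0017, 0.0265, 0, 1, 0.0095, 0.0017, 0.0265, 0, 1, 0.0095, 0.0017, 0.0265, 0, 1, 0, 0, 0, 0])

```text
time: 14.62
position: [0.6303, 0.2089, 0.0791]
tool_rot: [0.63, 0.514, 0.455, -0.363]
ft_force: [0.3, -0.5, -0.6]
grip_width: 0.0869
grip_force: 0.0
```

Run:
```python
from h import *
o=status.get_obs();z=R.from_quat(o["tool_rot"]).as_matrix()[:,2]
legs([np.array([.6235,.1915,.077])+.019*z],.03)
```

```text
t 14.62 q [-0.323  1.022  1.684  1.329  1.32  -1.133] p [0.6303 0.2089 0.0791] 
x [0.058 0.317 0.947] y [ 0.978 -0.207  0.009] z [ 0.199  0.925 -0.323] w 0.0869 F 0.0 [ 0.3 -0.5 -0.6]
[0.627 0.209 0.071] n 1 each [-0.0079 -0.0031  0.0022]
```

Request:
arm_command(deltas=[1, -0.008, -0.003, 0.002, 0, -1, 0, 0, 0, 0, -1, 0, 0, 0, 0, -1, 0, 0, 0, 0, -1, 0, 0, 0, 0, -1, 0, 0, 0, 0], newtons=35)

```text
time: 15.38
position: [0.6263, 0.2074, 0.0666]
tool_rot: [0.632, 0.512, 0.453, -0.365]
ft_force: [-0.6, -2.0, 0.8]
grip_width: 0.055
grip_force: 35.0
```

Run:
```python
from h import *
o=log();np.save("Rg.npy",o["tool_rot"]);np.save("pg.npy",o["position"])
```

```text
t 15.38 q [-0.328  1.044  1.688  1.332  1.316 -1.152] p [0.6263 0.2074 0.0666] 
x [0.065 0.316 0.946] y [ 0.978 -0.21   0.002] z [ 0.199  0.925 -0.323] w 0.055 F 35.0 [-0.6 -2.   0.8]
```

Request:
arm_command(deltas=[-1, 0.0075, 0, -0.0026, 0, -1, -0.01, 0, -0.03, 0, -1, -0.016, 0, -0.0475, 0, -1, -0.016, 0, -0.0475, 0, -1, -0.016, 0, -0.0475, 0, -1, -0.016, 0, -0.0475, 0, -1, 0.03, 0, -0.03, 0, -1, 0.052, 0, -0.018, 0, -1, 0.052, 0, -0.018, 0, -1, 0.052, 0, -0.018, 0, -1, 0.052, 0, -0.018, 0, -1, 0.03, 0, -0.01, 0])

```text
time: 16.88
position: [0.5724, -0.038, 0.368]
tool_rot: [0.632, 0.513, 0.453, -0.364]
ft_force: [0.5, -0.4, -3.6]
grip_width: 0.0548
grip_force: 35.0
```

Run:
```python
from h import *
o=log()
p,d,P=cam("scene");cv2.imwrite("pics/s2.png",p[...,::-1])
```

```text
t 16.88 q [-0.745  0.572  1.546  0.996  1.813 -0.716] p [ 0.5724 -0.038   0.368 ] 
x [0.063 0.319 0.946] y [ 0.978 -0.209  0.005] z [ 0.199  0.924 -0.325] w 0.0548 F 35.0 [ 0.5 -0.4 -3.6]
```

View pics/s2.png

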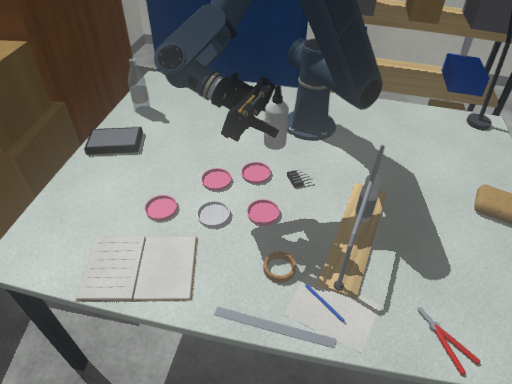

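The picture shows the bottle upright in the fingers at (276,120), with the can still under the bar at (370,190). Now I turn it over.

Request:
arm_command(deltas=[-1, 0, 0, 0, 0.1, -1, 0, 0, 0, 0.16, -1, 0, 0, 0, 0.16, -1, 0, 0, 0, 0.16, -1, 0, 0, 0, 0.16, -1, 0, 0, 0, 0.16, -1, 0, 0, 0, 0.16, -1, 0, 0, 0, 0.16, -1, 0, 0, 0, 0.16, -1, 0, 0, 0, 0.16, -1, 0, 0, 0, 0.16, -1, 0, 0, 0, 0.16])

```text
time: 18.42
position: [0.5722, -0.038, 0.364]
tool_rot: [0.788, -0.203, -0.024, -0.581]
ft_force: [-0.2, -0.5, -1.9]
grip_width: 0.0551
grip_force: 35.0
```

Request:
arm_command(deltas=[-1, 0, 0, 0, 0.16, -1, 0, 0, 0, 0.16, -1, 0, 0, 0, 0.16, -1, 0, 0, 0, 0.16, -1, 0, 0, 0, 0.16, -1, 0, 0, 0, 0.16, -1, 0, 0, 0, 0.16, -1, 0, 0, 0, 0.16, -1, 0, 0, 0, 0, -1, 0, 0, 0, 0, -1, 0, 0, 0, 0, -1, 0, 0, 0, 0])

```text
time: 19.92
position: [0.5727, -0.0383, 0.3653]
tool_rot: [-0.513, 0.631, 0.364, 0.454]
ft_force: [-0.0, 0.5, -2.2]
grip_width: 0.0553
grip_force: 35.0
```

Run:
```python
from h import *
o=log();g=R.from_quat(np.load("Rg.npy"));b=(R.from_quat(o["tool_rot"])*g.inv()).apply([0,0,1]);print(b,np.degrees(np.arccos(b[2])))
p,d,P=cam("scene");cv2.imwrite("pics/s3.png",p[...,::-1])
```

```text
t 19.93 q [-0.745  0.577  1.548  0.997  1.812  2.421] p [ 0.5727 -0.0383  0.3653] 
x [-0.063 -0.317 -0.946] y [-0.978  0.209 -0.005] z [ 0.199  0.925 -0.323] w 0.0553 F 35.0 [-0.   0.5 -2.2]
[-0.12653998 -0.59788025 -0.79153449] 142.329143913045
```

View pics/s3.png

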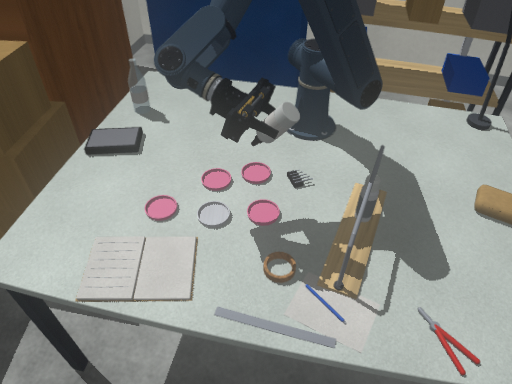

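Bottle is inverted, with its underside at (285,115) and the nozzle pointing down-left at (258,140). I hold it a little longer, then turn it back.

Request:
arm_command(deltas=[-1, 0, 0, 0, 0, -1, 0, 0, 0, 0, -1, 0, 0, 0, 0, -1, 0, 0, 0, 0, -1, 0, 0, 0, 0, -1, 0, 0, 0, 0, -1, 0, 0, 0, -0.08, -1, 0, 0, 0, -0.16, -1, 0, 0, 0, -0.16, -1, 0, 0, 0, -0.16, -1, 0, 0, 0, -0.16, -1, 0, 0, 0, -0.16])

```text
time: 21.48
position: [0.5728, -0.0384, 0.3654]
tool_rot: [0.733, -0.351, -0.135, -0.566]
ft_force: [-0.4, 0.7, -3.6]
grip_width: 0.0549
grip_force: 35.0
```

Request:
arm_command(deltas=[-1, 0, 0, 0, -0.16, -1, 0, 0, 0, -0.16, -1, 0, 0, 0, -0.16, -1, 0, 0, 0, -0.16, -1, 0, 0, 0, -0.16, -1, 0, 0, 0, -0.16, -1, 0, 0, 0, -0.16, -1, 0, 0, 0, -0.16, -1, 0, 0, 0, -0.16, -1, 0, 0, 0, -0.16, -1, 0, 0, 0, -0.16, -1, 0, 0, 0, -0.16])

```text
time: 22.98
position: [0.5728, -0.0384, 0.3654]
tool_rot: [0.708, 0.399, 0.386, -0.435]
ft_force: [-0.1, 0.1, -2.7]
grip_width: 0.0551
grip_force: 35.0
```

Request:
arm_command(deltas=[-1, 0, 0, 0, -0.16, -1, 0, 0, 0, -0.16, -1, 0, 0, 0, 0, -1, 0, 0, 0, 0])

```text
time: 23.48
position: [0.5728, -0.0384, 0.3654]
tool_rot: [0.638, 0.505, 0.449, -0.37]
ft_force: [0.6, 1.0, -2.7]
grip_width: 0.0552
grip_force: 35.0
```

```bash
cat >> h.py <<'E'
def bottle(c0,zlo,zhi):
    "axis of the white bottle body near c0 from depth, by thin slices seen from both cameras"
    out=[]
    for n in("top","scene"):
        p,d,P=cam(n);X=cloud(P,d).reshape(-1,3);rgb=p.reshape(-1,3).astype(int)
        k=(np.hypot(X[:,0]-c0[0],X[:,1]-c0[1])<.05)&(X[:,2]>zlo)&(X[:,2]<zhi)&(rgb.min(1)>75)&(np.ptp(rgb,axis=1)<25)
        Y=X[k];zm=(zlo+zhi)/2
        f=lambda c:np.hypot(Y[:,0]-c[0]-c[2]*(Y[:,2]-zm),Y[:,1]-c[1]-c[3]*(Y[:,2]-zm))-.028
        s=least_squares(f,[*c0[:2],0,0],loss="soft_l1",f_scale=.002);print(n,k.sum(),s.x.round(4),np.median(abs(s.fun)).round(4))
E
python3 - <<'E'
from h import *
o=status.get_obs();g=R.from_quat(np.load("Rg.npy"));b=(R.from_quat(o["tool_rot"])*g.inv()).apply([0,0,1]);print(b)
M=R.from_quat(o["tool_rot"]);off=g.inv().apply(np.array([.6235,.1915,.012])-np.load("pg.npy"))
org=o["position"]+M.apply(off);print("glue origin est",org)
bottle(org,org[2]+.005,org[2]+.1)
dish=np.array([.5737,-.2348,.005])
t=o["position"]+dish-org
legs([t+[0,0,.06],t+[0,0,.012],t])
E
```

```text
[ 0.02046551 -0.00451862  0.99978035]
glue origin est [ 0.56876796 -0.05398699  0.31076497]
top 286 [ 0.5697 -0.0545  0.032  -0.0122] 0.0003
scene 600 [ 0.5685 -0.0529  0.0201 -0.0054] 0.0007
t 23.57 q [-0.745  0.577  1.548  0.997  1.812 -0.697] p [ 0.5728 -0.0383  0.3654] 
x [0.086 0.312 0.946] y [ 0.976 -0.216 -0.018] z [ 0.199  0.925 -0.323] w 0.0555 F 35.0 [-0.2 -0.1 -3.1]
[ 0.578 -0.219  0.12 ] n 6 each [-0.0481  0.0081 -0.0145]
[ 0.578 -0.219  0.072] n 1 each [-0.0454  0.0009  0.0155]
[ 0.578 -0.219  0.06 ] n 1 each [-0.0114  0.0002  0.0039]
```

Request:
arm_command(deltas=[-1, -0.024, 0.004, -0.007, -0.02, -1, -0.048, 0.008, -0.0145, 0, -1, -0.048, 0.008, -0.0145, 0, -1, -0.048, 0.008, -0.0145, 0, -1, -0.048, 0.008, -0.0145, 0, -1, -0.048, 0.008, -0.0145, 0, -1, -0.024, 0.004, -0.007, 0, -1, -0.023, 0, 0.008, 0, -1, -0.015, 0, 0.005, 0, -1, 0, 0, 0, 0, -1, 0, 0, 0, 0])

```text
time: 24.95
position: [0.5836, -0.2189, 0.0816]
tool_rot: [0.632, 0.512, 0.453, -0.365]
ft_force: [-0.4, -0.4, -2.9]
grip_width: 0.0553
grip_force: 35.0
```

```bash
cat >> h.py <<'E'
def down():
    o=status.get_obs();M=R.from_quat(o["tool_rot"]);g=R.from_quat(np.load("Rg.npy"))
    org=o["position"]+M.apply(g.inv().apply(np.array([.6235,.1915,.012])-np.load("pg.npy")));print("glue est",org.round(4),"axis",(M*g.inv()).apply([0,0,1]).round(3))
    bottle(org,org[2]+.02,org[2]+.1)
    legs([o["position"]+np.array([.5737,-.2348,.005])-org],.01)
E
python3 - <<'E'
from h import *
down()
E
```

```text
glue est [ 0.5809 -0.2348  0.0269] axis [-0.001 -0.     1.   ]
top 163 [ 0.5815 -0.2329  0.003  -0.017 ] 0.0004
scene 301 [ 0.5797 -0.2335 -0.0073 -0.005 ] 0.0008
t 25.05 q [-0.919  1.101  1.268  0.824  1.77  -1.002] p [ 0.5837 -0.2194  0.0818] 
x [0.064 0.317 0.946] y [ 0.978 -0.209  0.004] z [ 0.199  0.925 -0.324] w 0.0554 F 35.0 [-0.4  0.7 -2.2]
[ 0.576 -0.219  0.06 ] n 3 each [-0.0071 -0.0024  0.002 ]
```

Request:
arm_command(deltas=[-1, -0.006, -0.0025, 0.002, 0, -1, -0.006, -0.0025, 0.002, 0, -1, -0.005, -0.0025, 0.0017, 0, -1, -0.001, 0, 0.0003, 0, -1, 0, 0, 0, 0, -1, 0, 0, 0, 0])

```text
time: 25.8
position: [0.5761, -0.2181, 0.0618]
tool_rot: [0.632, 0.512, 0.453, -0.365]
ft_force: [0.1, -0.3, -2.3]
grip_width: 0.0557
grip_force: 35.0
```

Run:
```python
from h import *
down()
```

```text
glue est [ 0.5734 -0.234   0.0071] axis [-0.001  0.     1.   ]
top 148 [ 0.5743 -0.2319 -0.0113 -0.0168] 0.0005
scene 285 [ 0.5721 -0.2323 -0.0043 -0.0071] 0.0008
t 25.9 q [-0.926  1.126  1.278  0.814  1.749 -1.031] p [ 0.5761 -0.2181  0.0618] 
x [0.065 0.316 0.946] y [ 0.978 -0.21   0.003] z [ 0.2    0.925 -0.323] w 0.0555 F 35.0 [ 0.1 -0.4 -3. ]
[ 0.576 -0.219  0.06 ] n 1 each [-0.0023  0.0005  0.    ]
```

2 mm to go; small steps down, watching the force.

Request:
arm_command(deltas=[-1, -0.001, 0, 0.0003, 0, -1, -0.0008, 0, 0.0003, 0, -1, 0, 0, 0, 0, -1, 0, 0, 0, 0])

```text
time: 26.4
position: [0.576, -0.218, 0.0597]
tool_rot: [0.632, 0.512, 0.453, -0.365]
ft_force: [-0.4, 0.1, -2.1]
grip_width: 0.0551
grip_force: 35.0
```

Run:
```python
from h import *
log()
```

```text
t 26.4 q [-0.926  1.129  1.277  0.813  1.748 -1.033] p [ 0.576  -0.218   0.0597] 
x [0.065 0.316 0.946] y [ 0.978 -0.21   0.003] z [ 0.199  0.925 -0.323] w 0.0551 F 35.0 [-0.4  0.1 -2.1]
```

Request:
arm_command(deltas=[-1, -0.001, 0, 0.0003, 0, -1, 0, 0, 0, 0, -1, 0, 0, 0, 0])

```text
time: 26.78
position: [0.576, -0.218, 0.0596]
tool_rot: [0.632, 0.512, 0.454, -0.365]
ft_force: [-0.7, 0.4, 1.5]
grip_width: 0.0549
grip_force: 35.0
```

Request:
arm_command(deltas=[-1, -0.001, 0, 0.0003, 0, -1, 0, 0, 0, 0, -1, 0, 0, 0, 0])

```text
time: 27.15
position: [0.576, -0.218, 0.0596]
tool_rot: [0.631, 0.511, 0.454, -0.366]
ft_force: [-0.6, -0.7, 8.0]
grip_width: 0.0556
grip_force: 35.0
```

Request:
arm_command(deltas=[-1, 0.001, 0, -0.0003, 0, -1, 0, 0, 0, 0, 0.5, 0, 0, 0, 0, 0.5, 0, 0, 0, 0, 1, 0, 0, 0, 0, 1, 0, 0, 0, 0, 1, 0, 0, 0, 0, 1, 0, 0, 0, 0], newtons=15)

```text
time: 28.15
position: [0.576, -0.218, 0.0586]
tool_rot: [0.632, 0.512, 0.453, -0.365]
ft_force: [0.8, -1.4, -0.1]
grip_width: 0.0858
grip_force: 0.0
```

Run:
```python
from h import *
bottle(np.array([.5737,-.2335]),.03,.105);o=log()
p,d,P=cam("scene");cv2.imwrite("pics/s4.png",cv2.resize(p[140:260,140:300],None,fx=4,fy=4)[...,::-1])
```

```text
top 147 [ 0.5733 -0.2319 -0.0025 -0.0135] 0.0002
scene 302 [ 0.5723 -0.2322 -0.0062 -0.0072] 0.0007
t 28.25 q [-0.926  1.131  1.277  0.813  1.747 -1.034] p [ 0.576  -0.218   0.0587] 
x [0.065 0.316 0.946] y [ 0.978 -0.21   0.003] z [ 0.199  0.925 -0.323] w 0.087 F 0.0 [0.1 0.7 0.1]
```

View pics/s4.png

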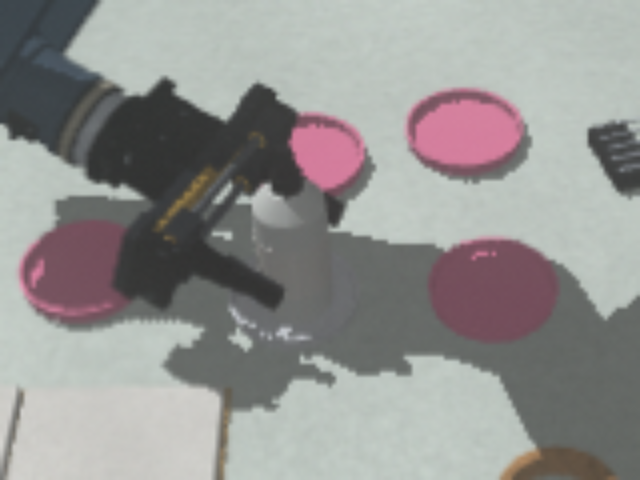

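Crop shows the bottle standing in the aluminium dish at (290,260), fingers open on both sides. I back straight out.

Request:
arm_command(deltas=[1, 0, 0, -0.02, 0, 1, 0, 0, -0.035, 0, 1, 0, 0, -0.04, 0, 1, 0, 0, -0.04, 0, 1, 0, 0, -0.03, 0, 1, 0, 0, 0, 0, 1, 0, 0, 0, 0, 1, 0, 0, 0, 0, 1, 0, 0, 0, 0])

```text
time: 29.42
position: [0.5433, -0.3694, 0.1117]
tool_rot: [0.632, 0.512, 0.453, -0.366]
ft_force: [0.5, 1.0, 0.2]
grip_width: 0.0872
grip_force: 0.0
```

Run:
```python
from h import *
bottle(np.array([.5737,-.2335]),.03,.105);o=log();print(o["joint_velocities"].round(3))
p,d,P=cam("top");cv2.imwrite("pics/t5.png",p[...,::-1])
```

```text
top 134 [ 0.5732 -0.232   0.0072 -0.0136] 0.0002
scene 322 [ 0.5723 -0.2322 -0.0061 -0.0041] 0.0007
t 29.52 q [-1.071  1.145  0.995  0.754  2.017 -0.918] p [ 0.5433 -0.3698  0.1118] 
x [0.065 0.315 0.947] y [ 0.978 -0.209  0.002] z [ 0.198  0.926 -0.322] w 0.0868 F 0.0 [ 0.6 -0.5 -0.2]
[-0.004 -0.    -0.006 -0.001 -0.001  0.001]
```

View pics/t5.png

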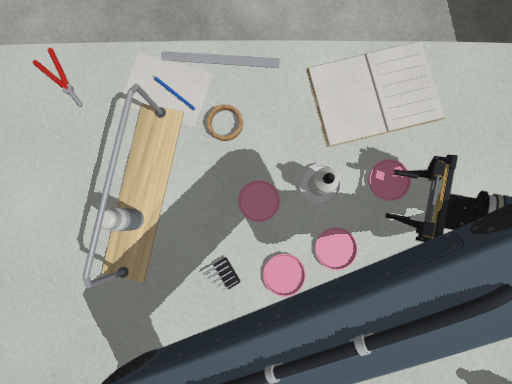

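The bottle stands upright in the dish at (320,182). The gripper is clear at (420,200), and the can, tape and hex keys are where they were. Handing in.

```bash
python3 -c "
from rig import order
print(order.hand_in())"
```

```text
the job is handed in; nothing more can be done
None
```

The glue bottle was held upside down (about 142° from upright) for over a second, then set upright in the aluminium dish, 2–3 mm off its centre, and released; the can, tape and hex keys look unmoved, and I handed the job in at about 29.5 s (no verdict came back).

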